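# Close up the tube mixer drive: rings on the post, cover held over its screw holes

## Robot

A 6-joint arm with a two-finger parallel gripper is mounted at the origin on the work surface. World frame = base frame: x ahead of the robot, y to its left, z up, the work surface at z = 0. Lengths are in m, angles in rad, forces in N, time in s.
With the tool pointing down it reaches from about 0.35 to 0.775 m from the base axis. Payload 5.5 kg.
Tool frame: the origin (TCP) lies at the very end of the fingers, on their centre line; the grasp point (between the pads) lies 19 mm behind it; z points along the fingers, y is the line along which they close (so a half turn about z gives the same grasp; the last joint's range is limited). The gripper opens to 85 mm and grips with 20 to 120 N. Pads are 22 mm wide; open, the fingers measure 114 mm over their backs; the gripper's body (76 mm by 85 mm) begins 54 mm behind the grasp point. The pads swing forward as they close: fully open they stand 13 mm farther back than shut.
Start: joints at [-1.334, 0.313, 0.046, 1.304, 0, 1.431], TCP at [0.212, -0.535, 0.231] pointing down, gripper open.
Joint ranges: [-2.76, 2.76], [-0.86, 1.69], [-1.03, 1.26], [-2.2, 2.34], [-1.47, 1.5], [-3.14, 3.14]. Speed limits (rad/s): [2.57, 2.57, 3.14, 3.14, 3.14, 3.14].

## Interface

Orientations are given as [roll, pitch, yaw] about the fixed x, y, z axes, in that order (R = Rz(yaw) Ry(pitch) Rx(roll)).
In Python, from station import env gives the robot as it stands.
- The arm moves only by the shell command python3 -m jog 'ROWS' [FORCE]. ROWS is JSON, one flat list of numbers, 5 for each row, row after row: the finger opening in cm, from 0 to 8.54, then the shift along the tool's x, y, z in cm, then the turn about the tool's z in rad. In form: [gripper, tx, ty, tz, twist, gripper, tx, ty, tz, twist, ...]. A call has 1 to 20 rows; each row shifts and turns the commanded pose from where the row before left it, along the tool's axes as they then stand; what a row does not reach is not made up. A row lasts 1/12 s, in which the tool goes at most 41.7 mm and 7.16 degrees, less where a joint would pass 70% of its speed; a pose out of reach is approached as far as the arm can. A call with a gripper value outside its range is refused whole. The fingers move at their own pace and stop on an object; FORCE is the grip in N (left out, the last holds). Time passes only in rows, so rows that do not move let the fingers close. It gives the time, the measured TCP pose, the force, the opening and the grip force at its end, in the units of the state.
- env.observe(): the state, without advancing time (a new reading comes with each control period).
- env.camera(name): name is "side" or "top"; returns a dict with "frame" (400x640x3 uint8, red, green, blue), "K" (3x3 intrinsics, pixels), "pose" (4x4, takes a point from camera to world coordinates). Camera axes: x right, y down, z forward; pixel columns grow to the right and rows downward; lengths in m; the calibration is good to about 2 mm. A picture is of the moment at which its call begins. There is no depth.
- env.sign_off(): hands the job in; it is judged then, once.
Trained networks look in a picture, given as the dict that the camera call returned (one of the last four; its "shot" number tells which), for a name from the list of things; names that differ only in an ending like _2 or _b are one class to them, and where a whole thing is asked for, a point or a joint stands for the part that bears it (a point fixed in the world has none). Each returns a list of dicts, best first, with "score" (0 to 1); they miss things now and then, are a little off and sometimes report something else, mostly with a low value. They report only what shows in the picture. A call takes as long as a camera call. They do not tell look-alikes from the thing itself.
- env.find_in(picture, label): "at" ([column, row] in pixels, amid what is visible of it).
- env.trace(picture, label): "pixels" (400x640 bool, what is visible of it) and "at" ([column, row] in pixels, amid what is visible of it).
- env.spot_point(picture, label): "at" ([column, row] in pixels: a listed point, or the origin of a listed thing).
The state is a dict: "clock": time; "qpos": joint angles; "qvel": joint speeds; "joint_efforts": joint torques, N m; "ee_pos": TCP position; "eef_rot": TCP orientation; "wrist_force": force on the tool from outside, world axes, zero at the start; "wrist_torque": the same for the moment, N m; "width": opening from 0.0 (shut) to 1.0 (fully open); "grip_force": force on a finger pad.
Only numpy, scipy, OpenCV 4.12 (cv2) and the standard library are available. Lean on these libraries where they do the work, as an engineer would, in place of code of your own. Each camera call takes 0.05 s, during which the arm holds its last target. There are 200 camera calls.

## Task

Put the mixer's drive back together: slip first the wide steel ring and then the narrow one over the post, each fully home, so that the narrow one sits flat on the wide one. Then take the cover plate by its handle and hold it level about 15 mm above the three standoffs, touching nothing, with each of its holes centred over the matching threaded hole (single hole over single standoff, pair over pair), and finish while still holding it there so that a colleague can start the screws. Leave the other things on the table where they are.

Things in the scene. Friction and masses are not known exactly. Their poses are not given: they have to be found in the camera images.
- drive: Open drive unit of a blood-tube mixer, fixed to the table: grey base 165 (x) x 125 (y) mm, flat deck 30 mm above the table, a steel post at its centre and round it three aluminium standoffs 14 mm thick, 55 mm high (one on one side, a pair on the other). Origin: on the table under the post, z up, x along the long side, from the single standoff towards the pair.
- post_tip (a point): Centre of the top of the steel post, 80 mm above the table (50 mm above the deck). The post is 16 mm in diameter, its top 5 mm tapered to 8 mm. Axes as those of the drive unit.
- spacer_center (a point): Wide steel ring: 46 mm outside diameter, 20 mm bore, 18 mm high, 0.16 kg, lying flat on the table. The point is its centre, half-way up (9 mm above its underside); z is its axis. Fully home, flat on the deck, this point is 39 mm above the table.
- collar_center (a point): Narrow steel ring: 32 mm outside diameter, 20 mm bore, 22 mm high, 0.08 kg, lying flat on the table. The point is its centre, half-way up (11 mm above its underside); z is its axis. Fully home, flat on the wide ring, this point is 59 mm above the table.
- cover_grip (a point): Aluminium cover plate 150 (x) x 110 (y) x 5 mm, 0.3 kg, flat on the table, with three 14 mm holes and a black bridge handle: a bar 80 (x) x 14 (y) x 14 mm on a leg at each end, its top 36 mm above the plate's underside. The point is the bar's middle, 29 mm above the underside, over the plate's centre; x runs from the single hole towards the pair, z up.
- hole0 (a point): Centre of a cover plate hole, at the plate's underside: the single one, at (-60, 0) mm in the plate's x, y. It belongs over thread0. Axes as those of the cover plate.
- thread0 (a point): Mouth of the 6 mm threaded hole in the top of a standoff, 85 mm above the table: the single one, at (-60, 0) mm from the post in the drive unit's x, y. Axes as those of the drive unit.
- hole1 (a point): Centre of a cover plate hole, at the plate's underside: the one at (60, 40) mm in the plate's x, y. It belongs over thread1. Axes as those of the cover plate.
- thread1 (a point): Mouth of the 6 mm threaded hole in the top of a standoff, 85 mm above the table: the one at (60, 40) mm from the post in the drive unit's x, y. Axes as those of the drive unit.
- hole2 (a point): Centre of a cover plate hole, at the plate's underside: the one at (60, -40) mm in the plate's x, y. It belongs over thread2. Axes as those of the cover plate.
- thread2 (a point): Mouth of the 6 mm threaded hole in the top of a standoff, 85 mm above the table: the one at (60, -40) mm from the post in the drive unit's x, y. Axes as those of the drive unit.
- jar: Bystander: clear specimen jar with white cap, 38 mm across, 50 mm high, standing between the rings. Origin: centre of its underside.
- tape: Bystander: big roll of paper tape lying flat, 90 mm across, 24 mm high, 72 mm bore. Origin: centre of its underside.
- driver: Bystander: screwdriver, 190 mm long, lying on the table near the robot. Origin: below its middle.
- dish: Bystander: small steel dish, 80 mm across, 22 mm high, near the robot. Origin: centre of its underside.
- clips: Bystander: small cardboard box 70 x 45 x 30 mm on the far side. Origin: centre of its underside.
There are look-alikes about, which are no part of the job. Of the things that look like the part that bears cover_grip, the smaller one is meant.

How it is judged:
By the outcome, as a careful person would: the job done as asked, in the order asked, and still so for the second after the job is handed in, while the arm keeps its last pose, push and grip.
It also fails if it takes over 72 s, if anything falls off the work surface, if the arm or the gripper's body presses on something with over 40 N, if the wrist force passes 120 N, or if a joint passes its speed limit or range.

## Working session

There is one attempt and no reset: what is moved stays moved. The work goes in short steps, Python scripts to look and compute and a shell command to move; the robot and the scene stay as the last step left them, time stands still between calls to the robot, and variables do not carry over. Pictures are saved under pics/ and viewed, at most 10 in all, crops included, and the job is handed in when it is done.

```bash
ls; mkdir -p pics; cat > h.py <<'E'
import numpy as np, cv2
from station import env
def ray(c,px):
    K=np.array(c["K"]);P=np.array(c["pose"])
    d=P[:3,:3]@np.linalg.inv(K)@[px[0],px[1],1.]
    return P[:3,3],d
def atz(c,px,z):
    o,d=ray(c,px); return o+d*(z-o[2])/d[2]
def proj(c,X):
    K=np.array(c["K"]);P=np.array(c["pose"])
    p=K@(P[:3,:3].T@(np.array(X)-P[:3,3])); return p[:2]/p[2]
def tri(c1,p1,c2,p2):
    o1,d1=ray(c1,p1);o2,d2=ray(c2,p2)
    A=np.stack([d1,-d2],1);s=np.linalg.lstsq(A,o2-o1,rcond=None)[0]
    a=o1+d1*s[0];b=o2+d2*s[1];return (a+b)/2,np.linalg.norm(a-b)
def save(c,n,box=None,k=1):
    f=c["frame"][:,:,::-1]
    if box: f=f[box[1]:box[3],box[0]:box[2]]
    cv2.imwrite("pics/"+n,cv2.resize(f,None,fx=k,fy=k,interpolation=cv2.INTER_CUBIC))
E
python3 - <<'E'
from h import *
np.set_printoptions(precision=4,suppress=True)
t=env.camera("top");s=env.camera("side")
save(t,"top0.png");save(s,"side0.png")
Z=dict(post_tip=.08,spacer_center=.009,collar_center=.011,cover_grip=.029,hole0=0,hole1=0,hole2=0,thread0=.085,thread1=.085,thread2=.085,jar=0,tape=0,drive=0,driver=0,dish=0,clips=0)
for n,z in Z.items():
  for c,nm in((t,"top"),(s,"side")):
    for r in env.spot_point(c,n)[:3]:
      print(n,nm,round(r["score"],2),np.round(r["at"],1),atz(c,r["at"],z))
print(t["pose"],s["pose"])
E
```

```text
pics
post_tip top 0.73 [206.5 183.9] [0.5486 0.2243 0.08  ]
post_tip side 0.42 [234.3 253.6] [0.4853 0.2241 0.08  ]
spacer_center top 0.7 [280.5 164.4] [0.6158 0.0274 0.009 ]
spacer_center side 0.61 [219.1 207.2] [0.7437 0.1124 0.009 ]
spacer_center side 0.43 [269.5 214.2] [0.6181 0.0166 0.009 ]
collar_center top 0.41 [291.7 232.3] [ 0.4166 -0.0072  0.011 ]
collar_center side 0.68 [318.8 242.6] [ 0.4286 -0.0128  0.011 ]
cover_grip top 0.9 [462.  276.5] [ 0.2925 -0.488   0.029 ]
cover_grip top 0.89 [359.3 185.3] [ 0.5509 -0.2021  0.029 ]
cover_grip top 0.26 [212.4 162.2] [0.6189 0.2231 0.029 ]
cover_grip side 0.93 [339.8 188.9] [ 0.5526 -0.209   0.029 ]
cover_grip side 0.64 [465.6 192.2] [ 0.285  -0.4945  0.029 ]
hole0 top 0.93 [464.2 314.6] [ 0.1833 -0.4995  0.    ]
hole0 top 0.92 [370.  203.1] [ 0.5022 -0.2352  0.    ]
hole0 top 0.92 [438.7 257.9] [ 0.3432 -0.4315  0.    ]
hole0 side 0.9 [330.6 185. ] [ 0.6136 -0.2267  0.    ]
hole0 side 0.83 [435.3 199.4] [ 0.3441 -0.4262  0.    ]
hole0 side 0.83 [490.  188.9] [ 0.2624 -0.6036  0.    ]
hole1 top 0.93 [464.2 314.6] [ 0.1833 -0.4995 
[... 1811 characters left out ...]
p 0.77 [209.2 188.9] [0.5445 0.2381 0.    ]
drive top 0.43 [213.9 161.2] [0.6273 0.2264 0.    ]
drive side 0.91 [221.9 264.4] [0.5446 0.2329 0.    ]
drive side 0.27 [222.  245.4] [0.6064 0.1924 0.    ]
driver top 0.56 [364. 258.] [ 0.3428 -0.2161  0.    ]
dish side 0.93 [290.5 295. ] [0.3405 0.1604 0.    ]
clips top 0.81 [331.6 121.1] [ 0.7484 -0.1232  0.    ]
clips side 0.66 [282.  179.9] [ 0.7378 -0.1244  0.    ]
[[ 0.0002 -0.9945  0.1048  0.387 ]
 [-1.      0.0008  0.0092 -0.1086]
 [-0.0092 -0.1048 -0.9944  1.2759]
 [ 0.      0.      0.      1.    ]] [[-0.6643 -0.4725  0.5792 -0.3515]
 [-0.7473  0.4067 -0.5255  0.6854]
 [ 0.0128 -0.7819 -0.6232  1.0157]
 [ 0.      0.      0.      1.    ]]
```

View pics/top0.png

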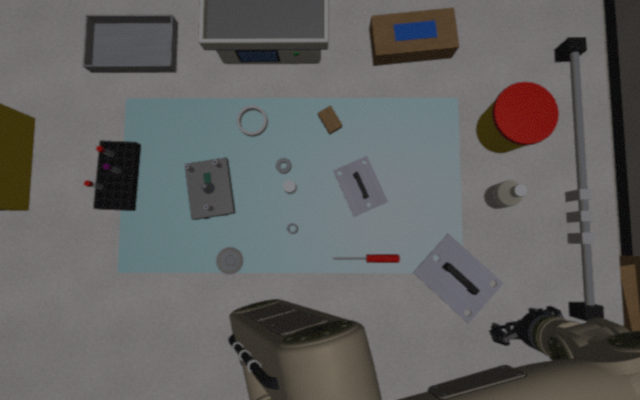

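View pics/side0.png

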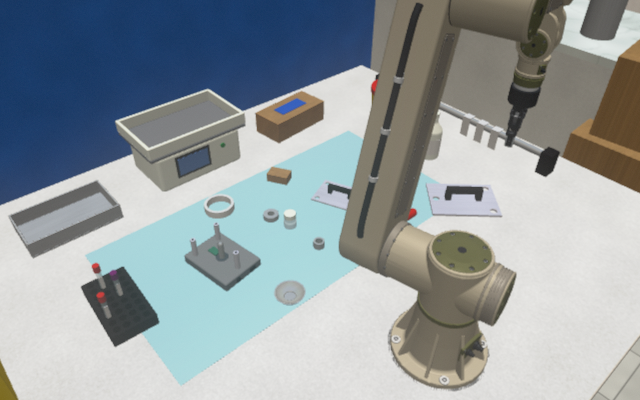

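Two cover plates show: a small one at top (359,185) and a large one at top (462,277). The smaller fits the description. I'll confirm it in a crop and fit the poses in the same step.

```bash
python3 - <<'E'
from h import *
np.set_printoptions(precision=4,suppress=True)
t=env.camera("top");s=env.camera("side")
a=t["frame"][135:330,320:510,::-1];b=t["frame"][145:245,175:305,::-1];d=s["frame"][170:290,180:360,::-1]
c=lambda f,k:cv2.resize(f,None,fx=k,fy=k,interpolation=cv2.INTER_CUBIC)
A=c(a,3);B=c(b,3);
im=np.zeros((600,800,3),np.uint8);a2=c(t["frame"][135:235,320:400,::-1],4)[:300]
im[:300,:320]=a2[:300,:320];im[300:600,:390]=B;im[:300,330:780]=c(d,2.5);im[300:600,400:700]=c(a[95:195,85:185],3)
cv2.imwrite("pics/crop1.png",im)
for n in("hole0","thread0","post_tip"):
  for c_ in(t,s):
    print(n,c_["shot"],[(np.round(r["at"],1).tolist(),round(r["score"],2)) for r in env.spot_point(c_,n)])
for n in("spacer_center","collar_center","cover_grip","drive","jar"):
  for c_ in(t,s):
    for r in env.trace(c_,n)[:3]:
      m=r["pixels"];ys,xs=np.nonzero(m);print(n,c_["shot"],round(r["score"],2),m.sum(),xs.min(),xs.max(),ys.min(),ys.max(),xs.mean(),ys.mean())
E
```

```text
hole0 3 [([438.0, 254.7], 0.94), ([370.3, 201.9], 0.84), ([364.7, 162.0], 0.75), ([338.5, 173.6], 0.69), ([358.6, 183.9], 0.66), ([492.2, 282.6], 0.62), ([463.6, 312.7], 0.57)]
hole0 4 [([328.0, 185.9], 0.92), ([357.0, 201.9], 0.84), ([493.8, 214.7], 0.71), ([434.7, 200.2], 0.68), ([314.4, 199.1], 0.66), ([486.8, 187.8], 0.58), ([282.5, 179.8], 0.16)]
thread0 3 [([205.3, 212.0], 0.9), ([213.6, 161.9], 0.58)]
thread0 4 [([216.0, 224.9], 0.9), ([195.2, 239.3], 0.68), ([234.9, 254.5], 0.58)]
post_tip 3 [([203.8, 187.5], 0.95)]
post_tip 4 [([221.5, 246.0], 0.61), ([342.3, 192.1], 0.18)]
spacer_center 3 0.71 422 318 341 106 133 329.50710900473933 119.58530805687204
spacer_center 3 0.56 214 275 290 158 174 282.6121495327103 165.84112149532712
spacer_center 4 0.73 184 264 278 208 222 270.8369565217391 215.20108695652175
collar_center 3 0.67 2553 184 234 158 219 209.00195848021934 188.53231492361928
collar_center 4 0.51 2604 185 260 223 291 222.1236559139785 260.0184331797235
cover_grip 3 0.8 4071 413 502 234 321 457.27216900024564 277.3318594939818
cover_grip 3 0.78 1901 333 386 156 215 359.95055234087323 185.4613361388743
cover_grip 4 0.87 2153 426 502 184 217 462.9809568044589 200.47143520668834
drive 4 0.62 2608 185 260 223 291 221.99079754601226 259.97085889570553
jar 3 0.68 160 283 296 180 193 289.65 186.56875
jar 3 0.29 2606 184 235 157 219 209.4604758250192 188.37145049884882
jar 4 0.64 209 284 296 211 229 289.8995215311005 220.1531100478469
```

View pics/crop1.png

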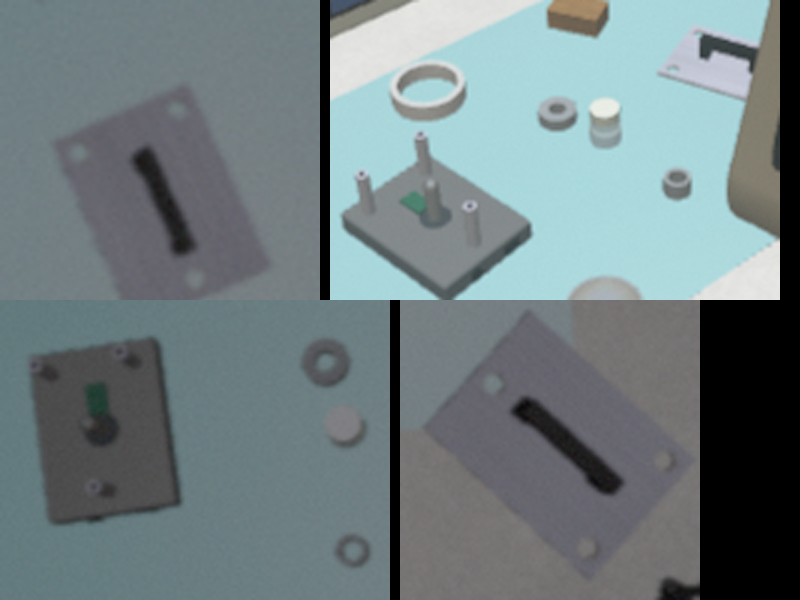

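The crop confirms the choice. The small plate at top (359,185) is about 2/3 the size of the one at (462,277), which also matches 150 mm. Its single hole is at (369,204) and its pair at (339,173) and (365,162). The drive tops, post, spacer (283,165) and collar (292,229) all show clearly. Next I fit the poses.

```bash
cat >> h.py <<'E'
from scipy.spatial.transform import Rotation as Rn
from scipy.optimize import least_squares
def fit(obs,x0):  # obs: (cam, px, local xyz)
    def f(p):
        R=np.array([[np.cos(p[2]),-np.sin(p[2])],[np.sin(p[2]),np.cos(p[2])]])
        return np.concatenate([proj(c,np.r_[p[:2]+R@np.array(l[:2]),l[2]])-px for c,px,l in obs])
    r=least_squares(f,x0,loss="soft_l1");return r.x,r.fun.reshape(-1,2)
def go(x,y,z,yaw=None):
    """tool-frame shift (cm) and twist to reach a world TCP position / tool y-axis heading (mod pi)"""
    o=env.observe();R=Rn.from_euler("xyz",o["eef_rot"]).as_matrix()
    d=R.T@(np.array([x,y,z])-o["ee_pos"])*100
    h=np.arctan2(R[1,1],R[0,1]);tw=None
    if yaw is not None: tw=-((yaw-h+np.pi/2)%np.pi-np.pi/2)
    print("shift cm",np.round(d,2),"twist",tw,"y-heading",round(h,3),"q6",round(o["qpos"][5],2))
E
python3 - <<'E'
from h import *
np.set_printoptions(precision=4,suppress=True)
t=env.camera("top");s=env.camera("side")
T0,T1,T2,PT=(-.06,0,.085),(.06,.04,.085),(.06,-.04,.085),(0,0,.08)
L=[(t,p,l) for p,l in[((187.3,167),T1),((188.4,167.6),T1),((215.3,162.3),T2),((215.8,163.7),T2),((213.6,161.9),T2),((206.7,207.7),T0),((207.8,210.6),T0),((205.3,212),T0),((204.3,186.3),PT),((206.5,183.9),PT),((203.8,187.5),PT)]]
S=[(s,p,l) for p,l in[((192.4,240),T1),((192.2,239.2),T1),((195.2,239.3),T1),((216.4,224.4),T2),((217.7,225.5),T2),((216,224.9),T2),((236,252.4),T0),((234.5,254),T0),((234.9,254.5),T0),((221.2,243.6),PT),((221.5,246),PT)]]
for o in(L,S,L+S):
  p,r=fit(o,[.54,.225,.14]);print("drive",p,np.abs(r).mean())
H0,H1,H2,G=(-.06,0,0),(.06,.04,0),(.06,-.04,0),(0,0,.029)
L=[(t,p,l) for p,l in[((370,203.1),H0),((370.3,201.9),H0),((368.8,204.5),H0),((364.7,162),H2),((364.5,162.5),H2),((338.5,173.6),H1),((339.5,173),H1),((359.3,185.3),G),((361.5,185.5),G)]]
S=[(s,p,l) for p,l in[((328,185.9),H2),((330.6,185),H2),((314.4,199.1),H1),((357,201.9),H0),((339.8,188.9),G)]]
for o in(L,L+S):
  p,r=fit(o,[.55,-.205,.43]);print("cover",p,np.abs(r).mean());
for n,h,tp,sp in(("spacer",.018,[(283.3,165.3)],[(270.8,213.2)]),("collar",.022,[(292.3,228.3)],[(318.8,240.4)])):
  print(n,[atz(t,p,h) for p in tp],[atz(s,p,h) for p in sp])
o=env.observe();print(o)
go(.617,.020,.15,0.2)
E
```

```text
drive [0.5408 0.2295 0.1531] 1.0786338787390897
drive [0.538  0.2322 0.1209] 0.8044792800691648
drive [0.5398 0.2307 0.138 ] 1.0091255865806685
cover [ 0.5529 -0.2081  0.4403] 0.7238544599508161
cover [ 0.5521 -0.2078  0.4272] 0.8459665945044017
spacer [array([0.6115, 0.0183, 0.018 ])] [array([0.6106, 0.0169, 0.018 ])]
collar [array([ 0.4278, -0.0097,  0.022 ])] [array([ 0.4266, -0.011 ,  0.022 ])]
{'clock': 2.7, 'qpos': array([-1.3336,  0.3132,  0.0461,  1.3036, -0.    ,  1.4312]), 'qvel': array([ 0.0001, -0.0004,  0.0019,  0.0003, -0.0001,  0.0003]), 'joint_efforts': array([  0.    , -48.046 ,  29.8805,   0.0007,  -0.0002,   0.    ]), 'ee_pos': array([ 0.2116, -0.5347,  0.2313]), 'eef_rot': array([3.1415, 0.    , 0.3768]), 'wrist_force': array([ 0.5197, -0.2896, -0.0765]), 'wrist_torque': array([-0.0556, -0.0012,  0.0177]), 'grip_force': 0.0, 'width': 0.99727522862903}
shift cm [ 58.11 -36.66   8.13] twist -1.394011186238214 y-heading -1.194 q6 1.43
```

```bash
python3 -m jog '[6,3.2,-2.0,0.3,0, 6,3.2,-2.0,0.3,0, 6,3.2,-2.0,0.3,0, 6,3.2,-2.0,0.3,0, 6,3.2,-2.0,0.3,0, 6,3.2,-2.0,0.3,0, 6,3.2,-2.0,0.3,0, 6,3.2,-2.0,0.3,0, 6,3.2,-2.0,0.3,0, 6,3.2,-2.0,0.3,0, 6,3.2,-2.0,0.3,0, 6,3.2,-2.0,0.3,0, 6,3.2,-2.0,0.3,0, 6,3.2,-2.0,0.3,0, 6,3.2,-2.0,0.3,0, 6,3.2,-2.0,0.3,0, 6,3.2,-2.0,0.3,0, 6,3.2,-2.0,0.3,0]' 30; python3 -c "
from h import *
go(.611,.0176,.003,.138);print(env.observe()['qpos'])"
```

```text
clock: 4.2
ee_pos: [0.6156, 0.0138, 0.1772]
eef_rot: [3.141, -0.0, 0.377]
wrist_force: [0.1, -0.2, -0.5]
width: 0.708
grip_force: 0.0
shift cm [-0.29 -0.53 17.42] twist -1.3317829396970033 y-heading -1.194 q6 2.66
[-1.07814334e-01  4.11020312e-01  5.50944313e-02  1.21443664e+00
 -1.85561165e-04  2.65676484e+00]
```

```bash
python3 -m jog '[6,-0.3,-0.5,0,0, 6,0,0,1.0,-0.121, 6,0,0,1.0,-0.121, 6,0,0,1.0,-0.121, 6,0,0,1.0,-0.121, 6,0,0,1.0,-0.121, 6,0,0,1.0,-0.121, 6,0,0,1.0,-0.121, 6,0,0,1.0,-0.121, 6,0,0,1.0,-0.121, 6,0,0,1.0,-0.121, 6,0,0,1.0,-0.121, 6,0,0,0,0]'; python3 - <<'E'
from h import *
go(.611,.0176,.003,.138)
t=env.camera("top");save(t,"t2.png",(240,120,340,220),6)
E
```

```text
clock: 5.28
ee_pos: [0.6083, 0.0153, 0.0652]
eef_rot: [-3.138, -0.001, 1.71]
wrist_force: [0.7, 0.0, -0.3]
width: 0.703
grip_force: 0.0
shift cm [0.19 0.32 6.22] twist 0.0016692108656557458 y-heading 0.14 q6 1.32
```

View pics/t2.png

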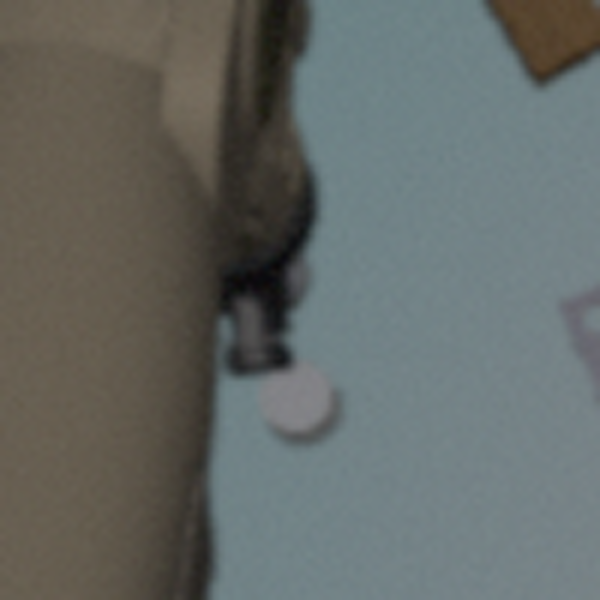

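```bash
python3 -m jog '[5.6,0.2,0.3,0,0, 5.6,0,0,2.0,0, 5.6,0,0,2.0,0, 5.6,0,0,1.2,0, 5.6,0,0,1.0,0, 5.6,0,0,0,0, 4,0,0,0,0, 4,0,0,0,0, 4,0,0,0,0, 4,0,0,0,0, 4,0,0,0,0]' 20; python3 -c "
from h import *
go(.611,.0176,.003,.138)"
```

```text
clock: 6.25
ee_pos: [0.6132, 0.0178, 0.0059]
eef_rot: [3.141, 0.0, 1.708]
wrist_force: [-0.6, -0.5, -1.3]
width: 0.524
grip_force: 20.6
shift cm [ 0.01 -0.22  0.29] twist -0.0011942020032535972 y-heading 0.137 q6 1.33
```

```bash
python3 -m jog '[5.6,0,0,0,0, 5.6,0,0,0,0, 5.6,0,0,0,0, 5.6,0,0,0,-0.121, 5.6,0,0,0,-0.121, 5.6,0,0,0,-0.121, 5.6,0,0,0,-0.121, 5.6,0,0,0,-0.121, 5.6,0,0,0,-0.121, 5.6,0,0,0,-0.121, 5.6,0,0,0,-0.121, 5.6,0,0,0,-0.121, 5.6,0,0,0,-0.121, 5.6,0,0,0,-0.121, 5.6,0,0,0,-0.121, 5.6,0,0,0,-0.121, 5.6,0,0,0.2,0]'; python3 -m jog '[4,0,0,0,0, 4,0,0,0,0, 4,0,0,0,0, 4,0,0,0,0, 4,0,0,0,0, 4,0,0,-1,0, 4,0,0,-3,0, 4,0,0,-3,0, 4,0,0,-3,0, 4,0,0,-3,0, 4,0,0,0,0]' 50;  python3 -c "
from h import *
go(.5398,.2307,.14,1.709)"
```

```text
clock: 7.67
ee_pos: [0.6132, 0.0178, 0.0037]
eef_rot: [-3.141, 0.001, -2.999]
wrist_force: [0.2, -0.5, 0.0]
width: 0.655
grip_force: 0.0
clock: 8.58
ee_pos: [0.6164, 0.0174, 0.1404]
eef_rot: [-3.139, 0.01, -3.003]
wrist_force: [1.9, 0.4, -0.2]
width: 0.512
grip_force: 51.4
shift cm [ 4.63 22.18 -0.07] twist 0.0005203174350847384 y-heading 1.71 q6 -0.24
```

```bash
python3 -m jog '[4,0.8,3.7,0,0, 4,0.8,3.7,0,0, 4,0.8,3.7,0,0, 4,0.8,3.7,0,0, 4,0.8,3.7,0,0, 4,0.8,3.7,0,0, 4,0,0,1.5,0, 4,0,0,1.5,0, 4,0,0,0,0, 4,0,0,0,0, 4,0,0,0,0]';  python3 - <<'E'
from h import *
np.set_printoptions(precision=4,suppress=True)
go(.541,.2307,.10,1.709)
t=env.camera("top");s=env.camera("side");print(env.observe()["wrist_force"],env.observe()["width"])
for c in(s,t):
  for n in("spacer_center","post_tip","thread0"): print(n,[(np.round(r["at"],1).tolist(),round(r["score"],2)) for r in env.spot_point(c,n)][:4])
im=np.zeros((600,800,3),np.uint8)
a=cv2.resize(s["frame"][200:300,170:270,::-1],(600,600),interpolation=cv2.INTER_CUBIC)
b=cv2.resize(t["frame"][140:230,180:240,::-1],(200,300),interpolation=cv2.INTER_CUBIC)
im[:,:600]=a;im[:300,600:]=b;cv2.imwrite("pics/s3.png",im)
E
```

```text
clock: 9.5
ee_pos: [0.5347, 0.2307, 0.1036]
eef_rot: [-3.141, -0.0, -3.003]
wrist_force: [0.6, -0.3, -1.6]
width: 0.512
grip_force: 51.5
shift cm [-0.62 -0.09  0.36] twist 0.0001512773255292199 y-heading 1.709 q6 0.13
[-0.8566  0.2402 -1.1301] 0.5136691777096913
spacer_center [([221.8, 235.1], 0.59)]
post_tip [([220.1, 243.5], 0.93)]
thread0 [([236.0, 252.4], 0.97), ([193.5, 239.6], 0.73)]
spacer_center [([248.5, 118.1], 0.5)]
post_tip [([206.3, 184.5], 0.87)]
thread0 [([186.7, 165.9], 0.9), ([206.5, 211.3], 0.72), ([214.0, 163.9], 0.67), ([209.9, 189.8], 0.53)]
```

View pics/s3.png

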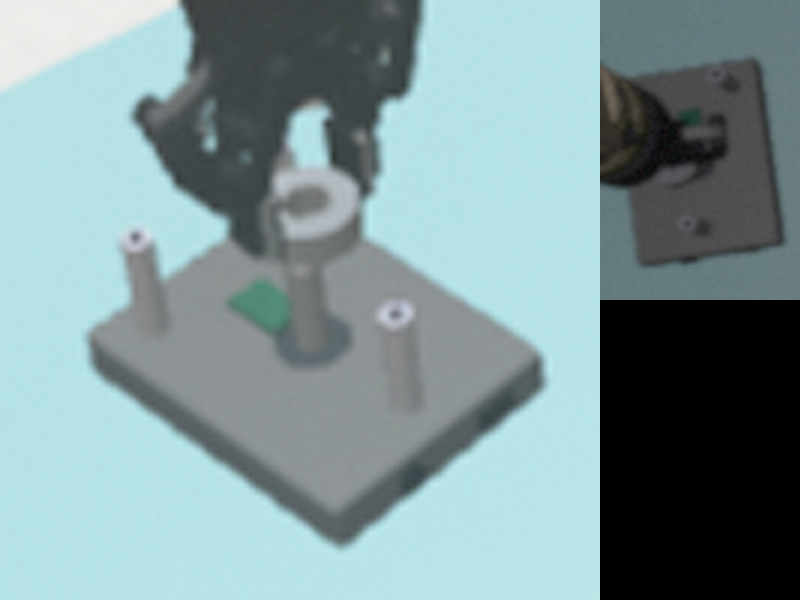

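```bash
python3 - <<'E'
from h import *
np.set_printoptions(precision=4,suppress=True)
s=env.camera("side")
print("ring top proj",proj(s,(.5347,.2307,.1179)), "seen ~(222.2,233.7)")
e=np.array([222.2,233.7])-proj(s,(.5347,.2307,.1179))
T0,T1,T2,PT=(-.06,0,.085),(.06,.04,.085),(.06,-.04,.085),(0,0,.08)
for off in(0*e,e):
  o=[(s,np.array(p)-off,l) for p,l in[((192.8,239.8),T1),((192.4,239.6),T1),((216.6,224.7),T2),((235.9,252.3),T0),((235.9,252.4),T0),((220.4,243.6),PT),((220.8,243.8),PT)]]
  p,r=fit(o,[.54,.23,.14]);print(p,r.round(1).tolist())
  print([atz(s,np.array(q)-off,.085)[:2] for q in((192.8,239.8),(216.6,224.7),(235.9,252.3))],atz(s,np.array((220.6,243.7))-off,.08))
E
```

```text
ring top proj [219.7599 233.7769] seen ~(222.2,233.7)
[0.54   0.2306 0.153 ] [[0.1, 0.0], [0.5, 0.2], [-0.3, -0.5], [0.1, 0.4], [0.1, 0.3], [-0.1, -0.2], [-0.5, -0.4]]
[array([0.5934, 0.2794]), array([0.6031, 0.2008]), array([0.4821, 0.2209])] [0.5387 0.2305 0.08  ]
[0.5439 0.2355 0.1548] [[0.1, 0.0], [0.5, 0.2], [-0.2, -0.5], [0.1, 0.4], [0.1, 0.3], [-0.1, -0.2], [-0.5, -0.4]]
[array([0.5973, 0.2844]), array([0.6071, 0.206 ]), array([0.4859, 0.2257])] [0.5425 0.2355 0.08  ]
```

```bash
python3 -m jog '[4,-0.69,0.04,0,0, 4,0,0,0.8,0, 4,0,0,0.8,0, 4,0,0,0.5,0, 4,0,0,0.3,0,4,0,0,0,0]';python3 -m jog '[4,0,0,0.3,0,4,0,0,0.3,0,4,0,0,0,0]';python3 -m jog '[4,0,0,0.4,0,4,0,0,0.3,0,4,0,0,0,0]'
```

```text
clock: 10.45
ee_pos: [0.5408, 0.2324, 0.078]
eef_rot: [-3.141, -0.001, -3.002]
wrist_force: [0.7, 0.1, -1.4]
width: 0.514
grip_force: 51.5
clock: 10.7
ee_pos: [0.541, 0.2324, 0.0728]
eef_rot: [-3.141, -0.0, -3.002]
wrist_force: [1.0, 1.0, -0.8]
width: 0.514
grip_force: 51.5
clock: 10.95
ee_pos: [0.5411, 0.2324, 0.0657]
eef_rot: [-3.142, -0.0, -3.002]
wrist_force: [-0.1, 0.9, -1.9]
width: 0.516
grip_force: 51.5
```

```bash
python3 -m jog '[4,0,0,0.7,0,4,0,0,0.7,0,4,0,0,0.7,0,4,0,0,0.6,0,4,0,0,0,0]';python3 -m jog '[4,0,0,0.3,0,4,0,0,0.1,0,4,0,0,0.1,0,4,0,0,0,0]'
```

```text
clock: 11.37
ee_pos: [0.541, 0.2325, 0.0377]
eef_rot: [3.142, -0.001, -3.002]
wrist_force: [1.3, 1.3, -3.3]
width: 0.51
grip_force: 51.4
clock: 11.7
ee_pos: [0.5411, 0.2324, 0.0342]
eef_rot: [-3.141, -0.0, -3.002]
wrist_force: [0.1, 0.4, -1.9]
width: 0.513
grip_force: 51.5
```

```bash
python3 -m jog '[4,0,0,0.1,0,4,0,0,0,0]';python3 -m jog '[5.6,0,0,0,0,5.6,0,0,0,0,5.6,0,0,0,0,5.6,0,0,0,0,5.6,0,0,-1,0,5.6,0,0,-2,0,5.6,0,0,-3,0,5.6,0,0,-4,0,5.6,0,0,-2,0]';  python3 -c "
from h import *
go(.429,-.010,.15,1.709)"
```

```text
clock: 11.87
ee_pos: [0.5412, 0.2324, 0.0337]
eef_rot: [-3.141, 0.0, -3.002]
wrist_force: [0.0, 0.3, 1.4]
width: 0.512
grip_force: 51.7
clock: 12.62
ee_pos: [0.5426, 0.2329, 0.1582]
eef_rot: [3.141, 0.005, -3.002]
wrist_force: [1.8, -0.1, -0.1]
width: 0.655
grip_force: 0.0
shift cm [ 14.63 -22.48   0.74] twist 0.0010636240947694553 y-heading 1.71 q6 0.13
```

```bash
python3 -m jog '[5.2,2.09,-3.21,0,0,5.2,2.09,-3.21,0,0,5.2,2.09,-3.21,0,0,5.2,2.09,-3.21,0,0,5.2,2.09,-3.21,0,0,5.2,2.09,-3.21,0,0,5.2,2.09,-3.21,0,0,5.2,0,0,0,0]'; python3 -m jog '[5.2,0,0,0.7,-0.121,5.2,0,0,0.7,-0.121,5.2,0,0,0.7,-0.121,5.2,0,0,0.7,-0.121,5.2,0,0,0.7,-0.121,5.2,0,0,0.7,-0.121,5.2,0,0,0.7,-0.121,5.2,0,0,0.7,-0.121,5.2,0,0,0.7,-0.121,5.2,0,0,0.7,-0.121,5.2,0,0,0.7,-0.121,5.2,0,0,0.7,-0.121,5.2,0,0,0.7,-0.121,5.2,0,0,0,0]'; python3 - <<'E'
from h import *
np.set_printoptions(precision=4,suppress=True)
go(.4295,-.010,.004,.138)
s=env.camera("side");print([(r["at"],r["score"],atz(s,r["at"],.011)) for r in env.spot_point(s,"collar_center")])
E
```

```text
clock: 13.28
ee_pos: [0.4249, -0.0149, 0.154]
eef_rot: [-3.139, -0.001, -3.009]
wrist_force: [0.2, 0.7, -0.2]
width: 0.607
grip_force: 0.0
clock: 14.45
ee_pos: [0.427, -0.0101, 0.0619]
eef_rot: [3.14, 0.0, -1.426]
wrist_force: [0.3, -0.4, 0.4]
width: 0.61
grip_force: 0.0
shift cm [ 0.03 -0.26  5.79] twist 0.006483363811511822 y-heading -2.997 q6 -1.93
[([319.5, 243.7], 0.54, array([ 0.424 , -0.0114,  0.011 ]))]
```

Descend, squeeze, reopen, turn back, squeeze, lift.

```bash
python3 -m jog '[5.2,0,-0.15,1.5,0,5.2,0,0,1.5,0,5.2,0,0,1.5,0,5.2,0,0,1.2,0,5.2,0,0,0,0,2.6,0,0,0,0,2.6,0,0,0,0,2.6,0,0,0,0,2.6,0,0,0,0,2.6,0,0,0,0,2.6,0,0,0,0]' 20; python3 -m jog '[4.4,0,0,0,0,4.4,0,0,0,0,4.4,0,0,0,0,4.4,0,0,0,0.121,4.4,0,0,0,0.121,4.4,0,0,0,0.121,4.4,0,0,0,0.121,4.4,0,0,0,0.121,4.4,0,0,0,0.121,4.4,0,0,0,0.121,4.4,0,0,0,0.121,4.4,0,0,0,0.121,4.4,0,0,0,0.121,4.4,0,0,0,0.121,4.4,0,0,0,0.121,4.4,0,0,0,0.119]'; python3 -m jog '[2.6,0,0,0,0,2.6,0,0,0,0,2.6,0,0,0,0,2.6,0,0,0,0,2.6,0,0,0,0]' 40; python3 -c "
from h import *
go(.5412,.2324,.15,1.709)"
```

```text
clock: 15.47
ee_pos: [0.4298, -0.0103, 0.0062]
eef_rot: [-3.14, -0.001, -1.43]
wrist_force: [-0.4, 0.2, 6.4]
width: 0.36
grip_force: 20.5
clock: 16.8
ee_pos: [0.4289, -0.0102, 0.0052]
eef_rot: [-3.142, -0.0, -3.006]
wrist_force: [0.4, -0.7, -0.2]
width: 0.517
grip_force: 0.0
clock: 17.22
ee_pos: [0.429, -0.0101, 0.0054]
eef_rot: [3.142, 0.0, -2.999]
wrist_force: [-0.2, 0.9, 4.3]
width: 0.35
grip_force: 39.6
shift cm [-14.56  22.41 -14.45] twist 0.004543284324577179 y-heading 1.714 q6 -0.35
```

```bash
python3 -m jog '[4,0,0,0,0,4,0,0,-0.3,0,2.6,0,0,0,0,2.6,0,0,0,0,2.6,0,0,0,0,2.6,0,0,0,0]' 40;python3 -m jog '[2.6,0,0,-2,0,2.6,0,0,-4,0,2.6,0,0,-4,0,2.6,0,0,-4,0,2.6,-2.08,3.2,0,0,2.6,-2.08,3.2,0,0,2.6,-2.08,3.2,0,0,2.6,-2.08,3.2,0,0,2.6,-2.08,3.2,0,0,2.6,-2.08,3.2,0,0,2.6,-2.08,3.2,0,0,2.6,0,0,0,0,2.6,0,0,0,0]';  python3 - <<'E'
from h import *
go(.5412,.2324,.10,1.709)
E
```

```text
clock: 17.72
ee_pos: [0.4292, -0.0103, 0.0088]
eef_rot: [-3.141, 0.0, -3.0]
wrist_force: [-2.4, 0.6, 6.7]
width: 0.348
grip_force: 39.1
clock: 18.8
ee_pos: [0.5417, 0.2338, 0.1471]
eef_rot: [-3.141, -0.001, -2.997]
wrist_force: [-0.7, -0.9, -1.5]
width: 0.345
grip_force: 40.3
shift cm [ 0.06 -0.13  4.71] twist 0.006373839970126083 y-heading 1.715 q6 0.13
```

```bash
python3 -m jog '[2.6,0.06,-0.13,2,0,2.6,0,0,2,0,2.6,0,0,1,0,2.6,0,0,0.6,0,2.6,0,0,0.5,0,2.6,0,0,0,0]';python3 -m jog '[2.6,0,0,0.5,0,2.6,0,0,0.5,0,2.6,0,0,0.4,0,2.6,0,0,0,0]';python3 -m jog '[2.6,0,0,0.5,0,2.6,0,0,0.4,0,2.6,0,0,0.3,0,2.6,0,0,0,0]'
```

```text
clock: 19.3
ee_pos: [0.5408, 0.23, 0.0867]
eef_rot: [-3.141, -0.001, -3.001]
wrist_force: [-0.4, 0.9, -0.9]
width: 0.35
grip_force: 40.3
clock: 19.63
ee_pos: [0.5413, 0.2311, 0.0728]
eef_rot: [3.141, 0.0, -3.0]
wrist_force: [0.8, 2.3, -1.9]
width: 0.349
grip_force: 40.2
clock: 19.97
ee_pos: [0.5412, 0.2311, 0.0606]
eef_rot: [3.141, -0.0, -3.0]
wrist_force: [1.1, 3.7, -4.1]
width: 0.347
grip_force: 40.0
```

```bash
python3 -m jog '[2.6,0,0.13,0,0,2.6,0,0,0.2,0,2.6,0,0,0.1,0,2.6,0,0,0,0]';python3 -m jog '[2.6,0,0,0.1,0,2.6,0,0,0,0]'
```

```text
clock: 20.3
ee_pos: [0.5408, 0.2316, 0.0579]
eef_rot: [-3.141, -0.001, -3.001]
wrist_force: [-0.3, 0.8, -0.9]
width: 0.349
grip_force: 40.3
clock: 20.47
ee_pos: [0.5408, 0.2317, 0.057]
eef_rot: [-3.141, -0.001, -3.001]
wrist_force: [-0.0, 0.6, -0.2]
width: 0.348
grip_force: 40.3
```

```bash
python3 -m jog '[2.6,0,0,0.1,0,4.2,0,0,0,0,4.2,0,0,0,0,4.2,0,0,0,0,4.2,0,0,0,0,4.2,0,0,-1,0,4.2,0,0,-3,0,4.2,0,0,-4,0,4.2,0,0,-2,0,4.2,0,-3,0,0,4.2,0,-4,0,0,4.2,0,-4,0,0,4.2,0,-4,0,0,4.2,0,0,0,0]';  python3 - <<'E'
from h import *
np.set_printoptions(precision=4,suppress=True)
go(.5545,-.207,.15,.435+1.571)
s=env.camera("side");t=env.camera("top")
im=np.zeros((600,800,3),np.uint8)
im[:,:400]=cv2.resize(s["frame"][210:300,180:240,::-1],(400,600),interpolation=cv2.INTER_CUBIC)
im[:,400:]=cv2.resize(t["frame"][145:235,180:240,::-1],(400,600),interpolation=cv2.INTER_CUBIC);cv2.imwrite("pics/s4.png",im)
for c in(s,t):
  for n in("spacer_center","collar_center","post_tip","thread0"): print(n,[(np.round(r["at"],1).tolist(),round(r["score"],2)) for r in env.spot_point(c,n)][:4])
for z,n in((.039,"sp"),(.059,"col"),(.08,"tip")): print(n,proj(s,(.5412,.2324,z)),proj(t,(.5412,.2324,z)))
E
```

```text
clock: 21.63
ee_pos: [0.5636, 0.0774, 0.1573]
eef_rot: [-3.139, 0.002, -3.007]
wrist_force: [-0.0, -0.5, -0.1]
width: 0.489
grip_force: 0.0
shift cm [  4.71 -28.06   0.81] twist -0.30079245103366303 y-heading 1.705 q6 -0.14
spacer_center [([222.2, 253.1], 0.48)]
collar_center [([222.7, 249.0], 0.44)]
post_tip [([221.1, 245.0], 0.88), ([224.2, 265.6], 0.59)]
thread0 [([219.2, 225.9], 0.86), ([234.7, 252.6], 0.79), ([195.7, 241.5], 0.78)]
spacer_center []
collar_center []
post_tip []
thread0 [([371.2, 201.4], 0.61)]
sp [221.1722 254.7248] [207.5134 188.3791]
col [220.3385 249.3081] [205.5831 187.5016]
tip [219.4464 243.5119] [203.488  186.5492]
```

View pics/s4.png

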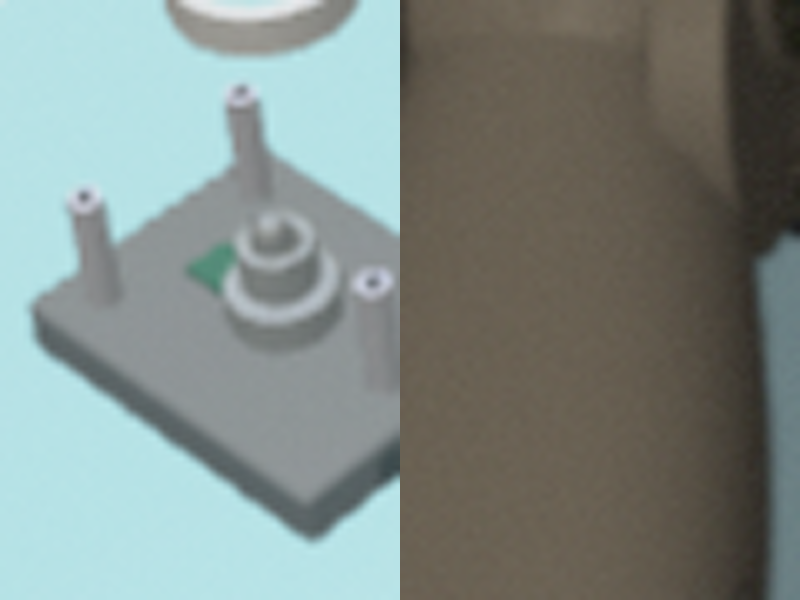

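Side view: both rings are home. The narrow one is at crop (275,255), flat on the wide one at (280,300), with the post tip showing about 10 mm above it. Next is the cover.

```bash
python3 -m jog '[5,0.59,-3.5,0,0,5,0.59,-3.5,0,0,5,0.59,-3.5,0,0,5,0.59,-3.5,0,0,5,0.59,-3.5,0,0,5,0.59,-3.5,0,0,5,0.59,-3.5,0,0,5,0.59,-3.5,0,0,5,0,0,1,-0.1,5,0,0,1.5,-0.1,5,0,0,1.5,-0.1,5,0,0,1,0,5,0,0,0,0,5,0,0,0,0]'; python3 - <<'E'
from h import *
go(.5545,-.207,.012,.435+1.571)
t=env.camera("top");s=env.camera("side")
im=np.zeros((400,800,3),np.uint8)
for i,c in enumerate((t,s)): 
  u,v=(320,140) if i==0 else (290,130)
  im[:,i*400:i*400+400]=cv2.resize(c["frame"][v:v+80,u:u+80,::-1],(400,400),interpolation=cv2.INTER_CUBIC)
cv2.imwrite("pics/c5.png",im)
E
```

```text
clock: 23.3
ee_pos: [0.5545, -0.1996, 0.1059]
eef_rot: [3.14, -0.001, -2.702]
wrist_force: [0.5, -0.3, 0.8]
width: 0.589
grip_force: 0.0
shift cm [ 0.31 -0.68  9.38] twist 0.004413346514911876 y-heading 2.01 q6 -0.92
```

View pics/c5.png

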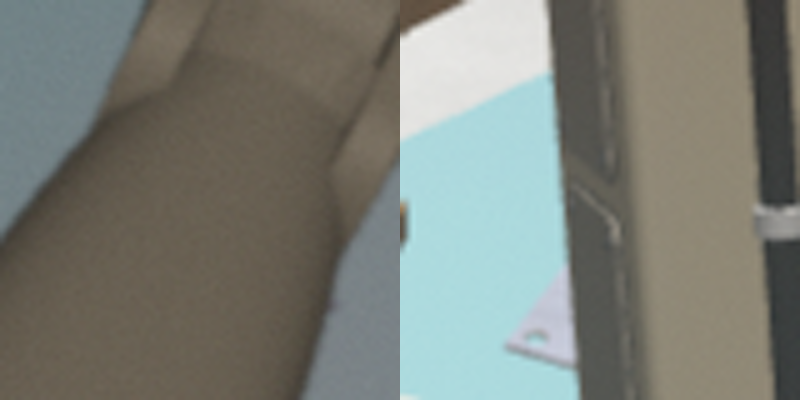

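The arm blocks both views here, so I go down on the measured pose. The margin is 18 mm on each side of the bar, and I'll watch the forces.

```bash
python3 -m jog '[5,0.31,-0.68,2,0,5,0,0,2,0,5,0,0,2,0,5,0,0,1.5,0,5,0,0,0,0]';python3 -m jog '[5,0,0,1.2,0,5,0,0,0.5,0,5,0,0,0,0]'; python3 -m jog '[0.8,0,0,0,0,0.8,0,0,0,0,0.8,0,0,0,0,0.8,0,0,0,0,0.8,0,0,0,0,0.8,0,0,0,0,0.8,0,0,0,0,0.8,0,0,0,0]' 30;  python3 -c "
from h import *
go(.5545,-.207,.012,.435+1.571)"
```

```text
clock: 23.82
ee_pos: [0.5535, -0.2068, 0.0291]
eef_rot: [3.139, -0.002, -2.701]
wrist_force: [-0.3, 0.8, -0.5]
width: 0.585
grip_force: 0.0
clock: 24.07
ee_pos: [0.555, -0.2077, 0.0145]
eef_rot: [3.142, -0.0, -2.701]
wrist_force: [-0.5, -0.3, -0.4]
width: 0.588
grip_force: 0.0
clock: 24.73
ee_pos: [0.5553, -0.2076, 0.0154]
eef_rot: [-3.141, 0.001, -2.7]
wrist_force: [-1.4, 3.1, 5.5]
width: 0.156
grip_force: 31.2
shift cm [0.05 0.09 0.34] twist 0.006531228810122247 y-heading 2.013 q6 -0.94
```

```bash
python3 -m jog '[0.5,0,0,0,0,0.5,0,0,0,0,0.5,0,0,-1,0,0.5,0,0,-2,0,0.5,0,0,-3,0,0.5,0,0,-4,0,0.5,0,0,-4,0,0.5,0,0,0,0.1,0.5,0,0,0,0.1,0.5,0,0,0,0.09,0.5,0,0,0,0]' 100;  python3 -c "
from h import *
go(.5415,.2325,.15,.150+1.571)"
```

```text
clock: 25.65
ee_pos: [0.5547, -0.2079, 0.1548]
eef_rot: [-3.141, -0.0, -2.993]
wrist_force: [0.1, -0.0, -3.1]
width: 0.139
grip_force: 98.0
shift cm [-5.23 43.75  0.46] twist -0.0013356506977608706 y-heading 1.72 q6 -0.64
```

```bash
python3 -m jog '[0.5,-0.2,1.5,0,0,0.5,-0.38,3.2,0,0,0.5,-0.38,3.2,0,0,0.5,-0.38,3.2,0,0,0.5,-0.38,3.2,0,0,0.5,-0.38,3.2,0,0,0.5,-0.38,3.2,0,0,0.5,-0.38,3.2,0,0,0.5,-0.38,3.2,0,0,0.5,-0.38,3.2,0,0,0.5,-0.38,3.2,0,0,0.5,-0.38,3.2,0,0,0.5,-0.38,3.2,0,0,0.5,-0.38,3.2,0,0,0.5,-0.2,1.5,0,0,0.5,0,0,0,0,0.5,0,0,0,0]';  python3 - <<'E'
from h import *
go(.5415,.2325,.1154,.150+1.571)
s=env.camera("side");t=env.camera("top")
im=np.zeros((600,800,3),np.uint8)
im[:,:400]=cv2.resize(s["frame"][180:300,180:260,::-1],(400,600),interpolation=cv2.INTER_CUBIC)
im[:,400:]=cv2.resize(t["frame"][130:250,165:245,::-1],(400,600),interpolation=cv2.INTER_CUBIC);cv2.imwrite("pics/s6.png",im)
for c in(s,t):
  for n in("hole0","thread0","cover_grip"): print(n,[(np.round(r["at"],1).tolist(),round(r["score"],2)) for r in env.spot_point(c,n)][:4])
E
```

```text
clock: 27.07
ee_pos: [0.5395, 0.2423, 0.1538]
eef_rot: [-3.141, -0.001, -2.986]
wrist_force: [-0.1, -0.7, -3.1]
width: 0.139
grip_force: 98.3
shift cm [-0.06 -1.    3.84] twist 0.005349367143623995 y-heading 1.726 q6 0.13
hole0 [([231.3, 239.7], 0.88), ([183.7, 227.1], 0.83), ([212.5, 211.1], 0.75), ([489.0, 190.1], 0.73)]
thread0 [([236.1, 254.8], 0.76), ([196.8, 238.0], 0.63)]
cover_grip [([462.9, 192.7], 0.89), ([216.1, 219.5], 0.87), ([215.6, 211.5], 0.18)]
hole0 [([198.8, 204.7], 0.89), ([462.9, 311.7], 0.81), ([205.0, 159.8], 0.77), ([440.0, 257.5], 0.64)]
thread0 [([205.9, 211.2], 0.6), ([212.7, 162.9], 0.59)]
cover_grip [([188.1, 181.4], 0.86), ([462.2, 276.9], 0.69)]
```

View pics/s6.png

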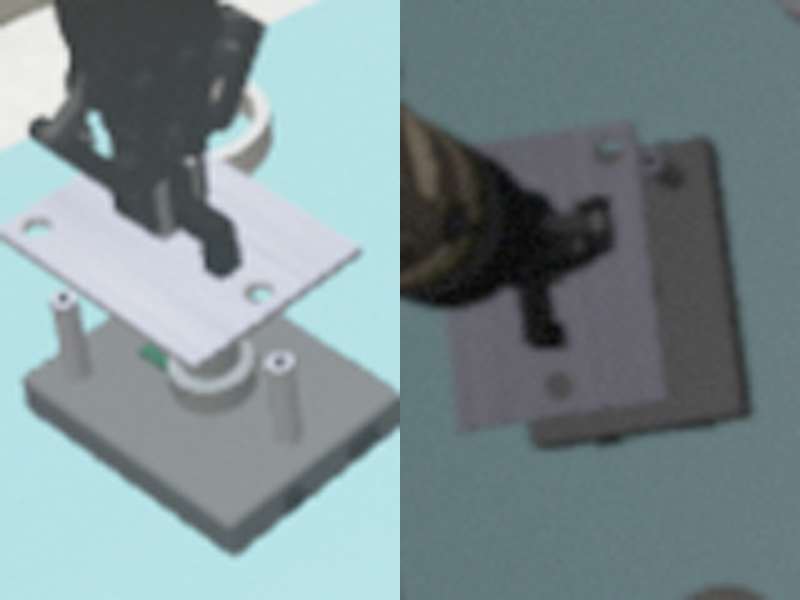

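```bash
python3 -m jog '[0.5,0,-0.5,0,0,0.5,0,-0.5,0.8,0,0.5,0,0,1,0,0.5,0,0,1,0,0.5,0,0,0,0,0.5,0,0,0,0,0.5,0,0,0,0]';  python3 - <<'E'
from h import *
np.set_printoptions(precision=4,suppress=True)
go(.5415,.2325,.1154,.150+1.571)
s=env.camera("side");t=env.camera("top")
im=np.zeros((600,800,3),np.uint8)
im[:,:400]=cv2.resize(s["frame"][195:270,180:230+0,::-1][:, :50],(400,600),interpolation=cv2.INTER_CUBIC)
im[:,:400]=cv2.resize(s["frame"][205:280,185:245,::-1],(400,600),interpolation=cv2.INTER_CUBIC)
im[:,400:]=cv2.resize(t["frame"][145:220,170:230,::-1],(400,600),interpolation=cv2.INTER_CUBIC);cv2.imwrite("pics/s7.png",im)
for c in(s,t):
  for n in("hole0","thread0"): print(n,[(np.round(r["at"],1).tolist(),round(r["score"],2)) for r in env.spot_point(c,n)][:4])
E
```

```text
clock: 28.05
ee_pos: [0.5418, 0.2313, 0.1259]
eef_rot: [-3.141, -0.001, -2.99]
wrist_force: [0.3, 0.8, -3.0]
width: 0.138
grip_force: 98.3
shift cm [0.01 0.12 1.05] twist 0.0011856737206399348 y-heading 1.722 q6 0.12
hole0 [([493.5, 213.7], 0.97), ([487.0, 191.0], 0.94), ([236.4, 245.2], 0.89), ([189.2, 233.5], 0.84)]
thread0 [([192.3, 239.7], 0.93), ([238.5, 255.5], 0.67)]
hole0 [([437.4, 258.0], 0.95), ([492.9, 279.5], 0.91), ([182.5, 165.9], 0.88), ([463.7, 314.0], 0.79)]
thread0 [([213.3, 163.8], 0.82), ([208.0, 206.9], 0.68)]
```

View pics/s7.png

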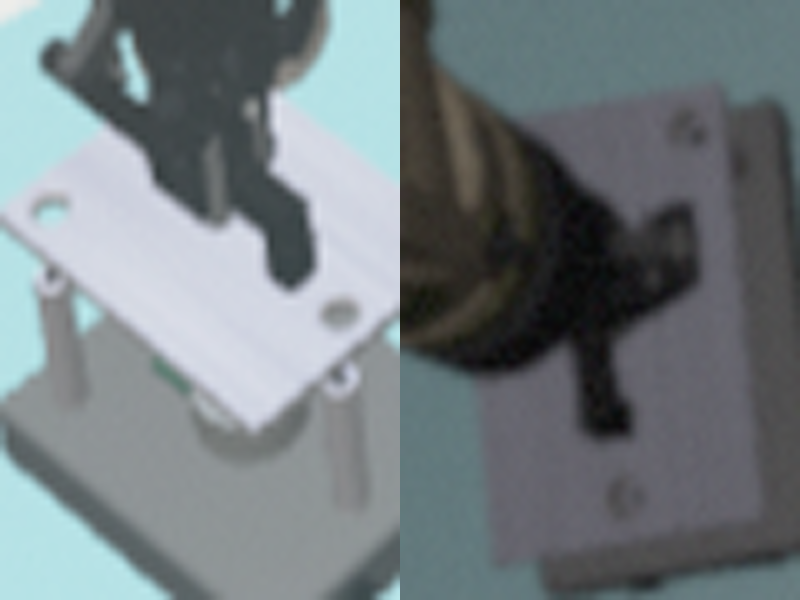

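```bash
python3 - <<'E'
from h import *
np.set_printoptions(precision=4,suppress=True)
s=env.camera("side");t=env.camera("top")
z=.1155
T0,T1,T2,PT=(-.06,0,.085),(.06,.04,.085),(.06,-.04,.085),(0,0,.08)
P=lambda l:(l[0],l[1],z)
Sd=[(s,p,l) for p,l in[((192.5,239.9),T1),((192.8,239.7),T1),((216.5,224.5),T2),((236.2,252.3),T0),((220.6,243.7),PT)]]
Td=[(t,p,l) for p,l in[((187.0,166.8),T1),((215.3,162.3),T2),((206.7,208.5),T0),((204.3,186.3),PT)]]
Sp=[(s,p,P(l)) for p,l in[((192.5,231.0),T1),((236.2,244.3),T0)]]
Tp=[(t,p,P(l)) for p,l in[((213.05,161.25),T2),((204.05,207.1),T0)]]
for n,a,b in(("side",Sd,Sp),("top",Td,Tp),("both",Sd+Td,Sp+Tp)):
  d,r=fit(a,[.54,.23,.15]);p,q=fit(b,[.54,.23,.15])
  print(n,"drive",d,abs(r).mean(),"plate",p,abs(q).mean(),"diff",(d-p))
E
```

```text
side drive [0.5399 0.2305 0.1579] 0.21438588291375993 plate [0.5374 0.2283 0.1436] 0.08146935042934444 diff [0.0025 0.0022 0.0143]
top drive [0.5417 0.23   0.154 ] 0.2658161463575084 plate [0.5403 0.2285 0.1559] 0.06495528934762262 diff [ 0.0015  0.0014 -0.002 ]
both drive [0.5409 0.2301 0.1572] 0.29792668940799494 plate [0.5393 0.2282 0.1567] 0.2860979046917329 diff [0.0016 0.0019 0.0005]
```

```bash
python3 -m jog '[0.5,-0.23,0.16,0,0,0.5,0,0,0.5,0,0.5,0,0,0.5,0,0.5,0,0,0,0,0.5,0,0,0,0,0.5,0,0,0,0]';  python3 - <<'E'
from h import *
s=env.camera("side");t=env.camera("top")
im=np.zeros((600,800,3),np.uint8)
im[:,:400]=cv2.resize(s["frame"][205:280,185:245,::-1],(400,600),interpolation=cv2.INTER_CUBIC)
im[:,400:]=cv2.resize(t["frame"][145:220,170:230,::-1],(400,600),interpolation=cv2.INTER_CUBIC);cv2.imwrite("pics/s8.png",im)
print(env.observe()["ee_pos"])
E
```

```text
clock: 28.95
ee_pos: [0.5439, 0.2331, 0.116]
eef_rot: [-3.141, -0.001, -2.99]
wrist_force: [0.6, 0.2, -3.4]
width: 0.14
grip_force: 98.3
[0.54414731 0.23315429 0.11634316]
```

View pics/s8.png

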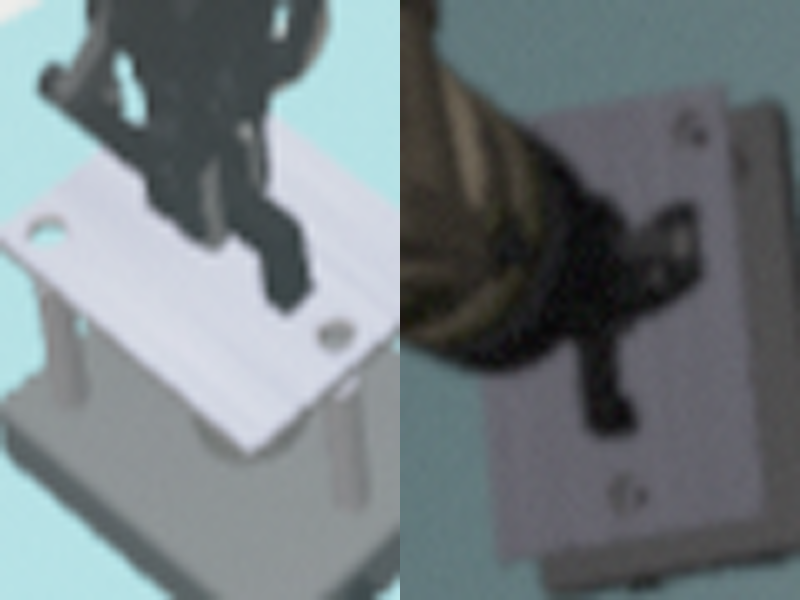

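```bash
python3 - <<'E'
from h import *
np.set_printoptions(precision=4,suppress=True)
s=env.camera("side");t=env.camera("top")
T0,T1,T2,PT=(-.06,0,.085),(.06,.04,.085),(.06,-.04,.085),(0,0,.08)
Sd=[(s,p,l) for p,l in[((192.5,239.9),T1),((192.8,239.7),T1),((216.5,224.5),T2),((236.2,252.3),T0),((220.6,243.7),PT)]]
Td=[(t,p,l) for p,l in[((187.0,166.8),T1),((215.3,162.3),T2),((206.7,208.5),T0),((204.3,186.3),PT)]]
for z in (.1047,.1057):
  P=lambda l:(l[0],l[1],z)
  Sp=[(s,p,P(l)) for p,l in[((191.75,233.9),T1),((235.4,246.75),T0)]]
  Tp=[(t,p,P(l)) for p,l in[((213.5,161.),T2),((204.05,206.6),T0)]]
  for n,a,b in(("side",Sd,Sp),("top",Td,Tp),("both",Sd+Td,Sp+Tp)):
    d,r=fit(a,[.54,.23,.15]);p,q=fit(b,[.54,.23,.15])
    print(z,n,"plate",p,abs(q).mean(),"diff",(d-p))
for c in(s,t):
  print([(np.round(r["at"],1).tolist(),round(r["score"],2)) for r in env.spot_point(c,"hole0")][:6])
E
```

```text
0.1047 side plate [0.5411 0.2299 0.1556] 0.047026140148446416 diff [-0.0012  0.0006  0.0024]
0.1047 top plate [0.543  0.2309 0.1452] 0.013002377596279757 diff [-0.0012 -0.001   0.0088]
0.1047 both plate [0.542  0.2302 0.1542] 0.24369159250435146 diff [-0.0011 -0.0001  0.003 ]
0.1057 side plate [0.5401 0.2304 0.1551] 0.030874222856297706 diff [-0.0002  0.0001  0.0028]
0.1057 top plate [0.5428 0.2307 0.1452] 0.0014890473560242867 diff [-0.0011 -0.0007  0.0088]
0.1057 both plate [0.5416 0.2303 0.155 ] 0.3039704117436024 diff [-0.0007 -0.0002  0.0023]
[([236.0, 250.0], 0.92), ([491.4, 215.3], 0.84), ([213.4, 218.3], 0.8), ([484.8, 189.7], 0.79), ([189.1, 237.0], 0.72), ([431.7, 199.4], 0.72)]
[([495.9, 282.5], 0.89), ([205.0, 206.2], 0.85), ([216.5, 160.6], 0.73), ([182.6, 166.9], 0.68), ([436.7, 258.8], 0.64)]
```

```bash
python3 -m jog '[0.5,0.05,0,0.07,-0.003,0.5,0,0,0,0,0.5,0,0,0,0,0.5,0,0,0,0]' && python3 -c "
from h import *
o=env.observe();print(o['ee_pos'],o['eef_rot'],o['clock'],o['wrist_force']);print(env.sign_off())"
```

```text
clock: 29.58
ee_pos: [0.5436, 0.2331, 0.1156]
eef_rot: [-3.142, 0.0, -2.987]
wrist_force: [0.5, -0.4, -3.4]
width: 0.139
grip_force: 98.3
[0.54355211 0.23309195 0.1155643 ] [-3.14152603e+00  1.54539051e-05 -2.98737202e+00] 29.5833 [ 0.48512387 -0.42106581 -3.39530558]
the job is handed in; nothing more can be done
None
```

The job is handed in at 29.6 s: both rings are home on the post, the narrow one on the wide one, and the smaller cover plate is held level about 15 mm above the standoffs. By my last camera fit its holes are within about 1 mm of the threads; I made one 0.5 mm correction after that and did not re-measure.

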